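# Unmould a chocolate and serve it

### The job

Use the wooden pusher to push the stuck chocolate down out of the steel mould sleeve into the tray waiting under the stand, and leave the pusher pressed fully home in the sleeve. Then slide the tray out from under the stand, lift it with the chocolate in it and set it down in the middle of the dark serving board, lying lengthwise along it. Leave the other things on the counter where they are.

Things in the scene. Friction and masses are not known exactly. Their poses are not given: they have to be found in the camera images.
- stand: Fixed wooden bridge with an upright steel sleeve on top. Origin on the counter, on the sleeve's axis; z up; its open front faces its -x (towards the robot): the tray slides out only that way. Bridge plate 80 (x) by 104 (y), underside 44 above the counter, top 54; side legs leave a gap 80 wide in y; a rear wall 20 high at x = +60 to +68 closes the back.
- sleeve_mouth (a point): Centre of the mould sleeve's upper rim, 114 above the counter; axes as the stand's. The sleeve is a steel tube of outside diameter 42, bore 36, open at both ends, from 44 to 114 above the counter. Inside, four small spring fingers, 58 to 74 above the counter, hold the chocolate.
- chocolate_center (a point): Centre of the stuck chocolate: a dark solid cylinder 34 diameter, 30 high, 30 to 50 g, upright inside the sleeve, its centre at first about 77 above the counter. Pushing it down takes about 5 to 10 N; it drops free once its top is below 58 above the counter.
- tray_center (a point): Centre (15 above its underside) of the loose narrow open steel tray, 150 (x) by 60 (y) by 30 high, walls and floor 3, about 180 g. It stands on the counter under the bridge, its front 70 or so sticking out before the bridge; take it across its 60 width. x along its length, z up; at first its axes nearly match the stand's and its centre is about 35 in front of the sleeve's axis.
- pusher_grip (a point): Centre of the handle of the loose wooden pusher (100 g), which hangs upright in its holder; z up along it. From below: round dowel 28 diameter, 66 long; collar 50 diameter, 6 thick; round handle 26 diameter, 60 long. This point is 33 above the collar's underside, 102 above the tip. Fully home, the collar rests on the sleeve's rim and the tip is 4 above the sleeve's lower end.
- pusher_collar (a point): Centre of the underside of the pusher's collar, on the pusher's axis, 66 above its tip.
- holder: Fixed wooden block 70 by 70, 72 high, with an upright through hole 33 wide in which the pusher hangs by its collar. Origin at its underside's centre; z up.
- board: Fixed flat dark wooden serving board, 220 (x) by 130 (y), 12 thick. Origin at its underside's centre on the counter; x along its length, z up. The board and the holder stand on opposite sides of the stand; either may be left or right.
- mug: White cup, 80 diameter, 80 high, origin under its centre. Leave alone.
- bowl: White bowl, 90 diameter, 40 high, origin under its centre. Leave alone.
- jar: Small glass jar, 52 diameter, 50 high, origin under its centre. Leave alone.
- book: Closed magazine, 150 by 210, 14 thick, origin under its centre. Leave alone.
- spatula: Spatula lying along its x axis. Leave alone.
- tin: Tin, 76 diameter, 100 high, origin under its centre. Leave alone.
Things that resemble listed ones, but are neither listed nor needed, are in the scene too. What is shaped like the stand but purple or red is not meant.

How it is judged:
By the outcome, as a careful person would: the job done as asked, in the order asked, and still so for the second after the job is handed in, with the robot touching nothing.
It also fails if it takes over 67 s, if anything falls off the work surface, if the arm or the gripper's body presses on something with over 40 N, if the wrist force passes 120 N, or if a joint passes its speed limit or range.

### The arm

A 6-joint arm with a two-finger parallel gripper is mounted at the origin on the work surface. World frame = base frame: x ahead of the robot, y to its left, z up, the work surface at z = 0. Lengths are in m, angles in rad, forces in N, time in s.
With the tool pointing down it reaches from about 0.4 to 0.825 m from the base axis. Payload 7 kg.
Tool frame: the origin (TCP) lies at the very end of the fingers, on their centre line; the grasp point (between the pads) lies 19 mm behind it; y points along the fingers, z is the direction in which the jaws open and shut, and the axes are right-handed (so a half turn about y gives the same grasp; the last joint's range is limited). The gripper opens to 88 mm and grips with 3 to 60 N. Pads are 19 mm wide; open, the fingers measure 130 mm over their backs; the gripper's body (78 mm by 193 mm) begins 47 mm behind the grasp point.
Start: joints at [1.633, 0.359, 0.012, 0, -1.224, -0.288], TCP at [0.151, 0.658, 0.227] pointing down, gripper open.
Joint ranges: [-3.07, 3.07], [-1.43, 2.12], [-1.02, 1.25], [-3.03, 1.67], [-3.05, -0], [-3.03, 3.03]. Speed limits (rad/s): [2.39, 2.39, 3.01, 3.14, 3.14, 3.14].

### API

Orientations are given as [roll, pitch, yaw] about the fixed x, y, z axes, in that order (R = Rz(yaw) Ry(pitch) Rx(roll)).
In Python, from station import get_state, grab_frame, job_done, regions_of gives the robot as it stands.
- The arm moves only by the tool drive_tool, never from a script. Its argument "rows" is a list of rows, each a list of 3 entries, a list of its own where there are three numbers: the shift along the world's x, y, z as a fraction of full scale, then the turn about the world's z as a fraction of full scale, then the opening, from 0 (shut) to 1 (fully open). A call has 1 to 12 rows; each row is the pose to reach, as a shift and turn from the pose commanded when the call began; what a row does not reach only later rows make up. Full scale, the value 1, is 30 cm for a shift and 90 degrees for a turn. A row lasts 1/10 s, in which the tool goes at most 50 mm and 8.59 degrees, less where a joint would pass 70% of its speed; a pose out of reach is approached as far as the arm can. A call with a number of a shift or a turn outside -1 to 1 is refused whole. A call with a gripper value outside its range is refused whole. The fingers move at their own pace and stop on an object; "newtons" is the grip in N (left out, the last holds). Time passes only in rows, so rows that repeat a pose let the fingers close. It gives the time, the measured TCP pose, the force and the opening at its end, in the units of the state.
- get_state(): the state, without advancing time (a new reading comes with each control period).
- grab_frame(name): name is "side" or "top"; returns a dict with "img" (420x560x3 uint8, blue, green, red), "fx", "fy", "cx", "cy" (pixels), "k1" (the pictures are not rectified: a ray, as slopes to the right and down, at radius r is drawn at 1 + k1 r^2 times it, then the intrinsics apply), "T" (4x4, takes a point from camera to world coordinates). Camera axes: x right, y down, z forward; pixel columns grow to the right and rows downward; lengths in m; the calibration is good to about 2 mm. A picture is of the moment at which its call begins. There is no depth.
- job_done(): hands the job in, once; it reports no verdict.
Trained networks look in a picture, given as the dict that the camera call returned (one of the last four; its "shot" number tells which), for a name from the list of things; names that differ only in an ending like _2 or _b are one class to them, and where a whole thing is asked for, a point or a joint stands for the part that bears it (a point fixed in the world has none). Each returns a list of dicts, best first, with "confidence" (0 to 1); they miss things now and then, are a little off and sometimes report something else, mostly with a low value. They report only what shows in the picture. A call takes as long as a camera call. They do not tell look-alikes from the thing itself.
- regions_of(picture, thing): "pixels" (420x560 bool, what is visible of it) and "box" ([left, top, right, bottom] in pixels, round what is visible of it).
The state is a dict: "t": time; "q": joint angles; "qd": joint speeds; "joint_efforts": joint torques, N m; "eef_pos": TCP position; "ee_rot": TCP orientation; "force": force on the tool from outside, world axes, zero at the start; "moment": the same for the moment, N m; "width": finger opening in m.
Only numpy, scipy, OpenCV 4.12 (cv2) and the standard library are available. Lean on these libraries where they do the work, as an engineer would, in place of code of your own. Each camera call takes 0.05 s, during which the arm holds its last target. There are 200 camera calls.

## Working session

There is one attempt and no reset: what is moved stays moved. The work goes in short steps, Python scripts to look and compute and a tool call to move; the robot and the scene stay as the last step left them, time stands still between calls to the robot, and variables do not carry over. Pictures are saved under pics/ and viewed, about 8 in all and at most 12, crops included, and the job is handed in when it is done.

Besides the shell and the picture viewer there is one more tool, called after ">>>" by a JSON object that holds its "api" and its "payload". drive_tool: Moves the arm, as the interface text tells. Its arguments: {"type":"object","properties":{"rows":{"type":"array"},"newtons":{"type":"number"}},"required":["rows"]}

```bash
mkdir -p pics; ls; cat > h.py <<'E'
import numpy as np, cv2
from station import *
def ray(f,u,v):
    x=(u-f["cx"])/f["fx"]; y=(v-f["cy"])/f["fy"]
    a,b=x,y
    for _ in range(20):
        s=1+f["k1"]*(a*a+b*b); a,b=x/s,y/s
    T=np.array(f["T"]); d=T[:3,:3]@np.array([a,b,1.]); return T[:3,3],d
def at_z(f,u,v,z):
    o,d=ray(f,u,v); return o+d*(z-o[2])/d[2]
def proj(f,p):
    T=np.array(f["T"]); c=T[:3,:3].T@(np.array(p)-T[:3,3]); a,b=c[0]/c[2],c[1]/c[2]
    s=1+f["k1"]*(a*a+b*b); return np.array([f["fx"]*a*s+f["cx"],f["fy"]*b*s+f["cy"]])
E
python3 - <<'E'
from h import *
s=get_state(); print({k:np.round(v,3) for k,v in s.items()})
for n in("top","side"):
    f=grab_frame(n); cv2.imwrite(f"pics/{n}0.png",f["img"]); print(n,np.round(f["T"],3).tolist(),f["fx"],f["k1"])
    for t in("stand","tray_center","pusher_grip","holder","board","mug","tin","jar","bowl"):
        print(t,[(r["box"],round(r["confidence"],2)) for r in regions_of(f,t)][:4])
E
```

```text
pics
{'t': np.float64(0.0), 'q': array([ 1.633,  0.359,  0.011, -0.   , -1.224, -0.288]), 'qd': array([-0.   , -0.001, -0.001,  0.002,  0.   ,  0.001]), 'joint_efforts': array([ 0.0000e+00, -5.8271e+01,  2.9305e+01,  6.9970e+00,  7.0000e-03,
       -0.0000e+00]), 'eef_pos': array([0.151, 0.657, 0.226]), 'ee_rot': array([-1.569,  0.   ,  2.916]), 'force': array([-0.543,  0.283,  0.209]), 'moment': array([-0.034,  0.015,  0.033]), 'width': np.float64(0.087)}
top [[0.007, -0.983, 0.182, 0.335], [-1.0, -0.005, 0.008, -0.054], [-0.007, -0.182, -0.983, 1.204], [0.0, 0.0, 0.0, 1.0]] 443.38509273042615 0.0006874955692725502
stand [([234.5, 102.4, 279.5, 141.1], 0.94), ([184.0, 239.0, 239.2, 284.2], 0.82), ([119.2, 259.4, 173.1, 310.5], 0.82), ([240.1, 163.8, 285.8, 207.1], 0.73)]
tray_center [([256.6, 200.8, 274.9, 234.5], 0.74), ([316.2, 129.9, 351.4, 160.4], 0.42)]
pusher_grip [([137.2, 211.6, 157.5, 228.9], 0.78)]
holder [([133.3, 206.1, 176.3, 241.1], 0.69), ([339.5, 189.0, 391.6, 273.2], 0.59)]
board [([338.5, 186.3, 390.4, 270.4], 0.86)]
mug [([179.8, 134.5, 211.7, 168.1], 0.63)]
tin [
[... 334 characters left out ...]
317.2, 330.1, 374.2, 391.1], 0.95), ([226.4, 205.6, 270.0, 257.3], 0.81), ([295.6, 262.1, 348.4, 318.2], 0.8), ([353.5, 173.3, 395.1, 220.6], 0.69)]
tray_center [([267.9, 226.9, 294.7, 253.0], 0.69)]
pusher_grip [([255.8, 312.5, 280.4, 342.7], 0.9), ([265.3, 160.6, 340.6, 192.1], 0.72)]
holder [([256.7, 316.4, 287.1, 364.2], 0.59), ([260.4, 314.1, 281.6, 343.7], 0.2)]
board [([263.7, 159.2, 339.7, 193.3], 0.74)]
mug [([314.5, 126.4, 330.8, 148.8], 0.71), ([259.3, 314.1, 277.7, 344.5], 0.28)]
tin [([161.5, 308.0, 199.8, 359.0], 0.7)]
jar [([316.0, 128.1, 332.1, 150.0], 0.7)]
bowl [([209.8, 169.3, 237.5, 191.1], 0.89), ([314.9, 127.9, 330.4, 149.2], 0.66), ([261.3, 107.4, 307.6, 148.4], 0.18)]
```

```bash
python3 - <<'E'
import cv2,numpy as np
a=cv2.imread("pics/top0.png")[90:320,100:450]; b=cv2.imread("pics/side0.png")[100:400,150:420]
cv2.imwrite("pics/t1.png",cv2.resize(a,None,fx=2.28,fy=2.28,interpolation=cv2.INTER_CUBIC))
cv2.imwrite("pics/s1.png",cv2.resize(b,None,fx=2,fy=2,interpolation=cv2.INTER_CUBIC))
E
```

```text
(no output)
```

View pics/t1.png

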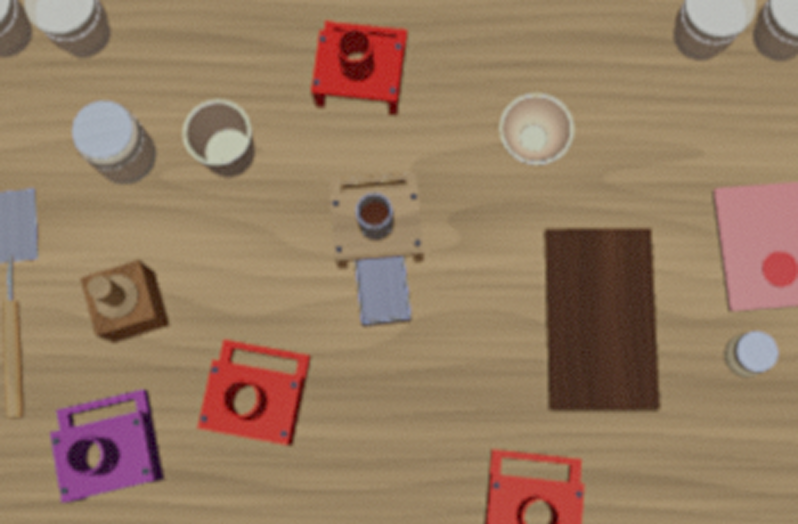

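View pics/s1.png

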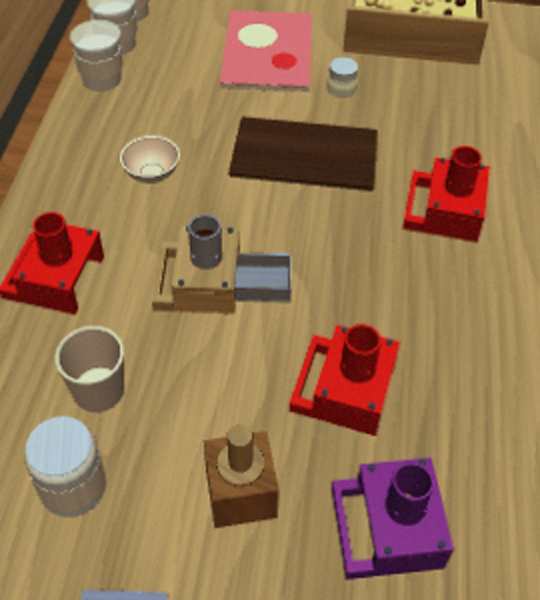

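The top view shows the real (wooden) stand with its sleeve rim at full-image px (264,183) and the tray below it. The holder with the pusher is at (155,222), on the left (+y). The board is at (364,230), on the right (-y). The red and purple stands are decoys. I'll now fit the models to the masks in both cameras.

```bash
cat > fit.py <<'E'
from h import *
from scipy.optimize import minimize
def box(x0,x1,y0,y1,z0,z1): return np.array([[x,y,z] for x in(x0,x1) for y in(y0,y1) for z in(z0,z1)])/1000
def cyl(r,z0,z1): 
    t=np.linspace(0,2*np.pi,24,endpoint=False); return np.array([[r*np.cos(a),r*np.sin(a),z] for a in t for z in(z0,z1)])/1000
M=dict(stand=[box(-40,40,-52,52,44,54),box(-40,40,-52,-40,0,54),box(-40,40,40,52,0,54),cyl(21,54,114),box(60,68,-52,52,0,20),box(40,68,-52,-44,0,20),box(40,68,44,52,0,20)],
 holder=[box(-35,35,-35,35,0,72)],pusher_grip=[cyl(25,72,78),cyl(13,78,138)],board=[box(-110,110,-65,65,0,12)])
def render(f,name,p):
    c,s=np.cos(p[2]),np.sin(p[2]); R=np.array([[c,-s,0],[s,c,0],[0,0,1]]); im=np.zeros((1680,2240),np.uint8)
    for q in M[name]:
        P=np.array([proj(f,R@v+[p[0],p[1],0]) for v in q]); h=cv2.convexHull(((P+.5)*4*16).astype(np.int32))
        cv2.fillConvexPoly(im,h,255,shift=4)
    return cv2.resize(im,(560,420),interpolation=cv2.INTER_AREA)/255.
def fit(fs,masks,name,p0,step=(.015,.015,.1)):
    def cost(p):
        return sum(1-np.minimum(m,r).sum()/np.maximum(m,r).sum() for f,m in zip(fs,masks) for r in[render(f,name,p)])/len(fs)
    S=np.vstack([p0]+[np.array(p0)+np.eye(3)[i]*step[i] for i in range(3)])
    r=minimize(cost,p0,method="Nelder-Mead",options=dict(initial_simplex=S,xatol=2e-4,fatol=1e-4,maxiter=120)); return r.x,r.fun
E
python3 - <<'E'
from fit import *
F=[grab_frame(n) for n in("top","side")]
want=dict(stand=((262,185),(248,231)),holder=((155,222),(272,340)),pusher_grip=((147,220),(269,328)),board=((364,230),(302,176)),tray_center=((266,218),(281,240)))
ov=[f["img"].copy() for f in F]
for n,w in want.items():
    ms=[];
    for f,c in zip(F,w):
        rs=[r for r in regions_of(f,n) if np.hypot((r["box"][0]+r["box"][2])/2-c[0],(r["box"][1]+r["box"][3])/2-c[1])<14]
        ms.append((f,np.array(rs[0]["pixels"],float)) if rs else None)
        print(n,rs and (np.round(rs[0]["box"]),rs[0]["confidence"]))
    ms=[(i,*m) for i,m in enumerate(ms) if m]
    for i,f,m in ms:
        cs,_=cv2.findContours(m.astype(np.uint8),0,1); cv2.drawContours(ov[i],cs,-1,(255,255,0),1)
    if n in M and ms:
        z={"stand":.06,"holder":.06,"pusher_grip":.1,"board":.006}[n]
        for sub in ([ms] if len(ms)<2 else [ms,ms[:1],ms[1:]]):
            p0=at_z(F[0],*w[0],z)[:2].tolist()+[0.]
            p,c=fit([m[1] for m in sub],[m[2] for m in sub],n,p0); print(n,len(sub),np.round(p,4),round(c,3))
            if sub is ms:
                for i in (0,1):
                    cs,_=cv2.findContours((render(F[i],n,p)>.5).astype(np.uint8),0,1); cv2.drawContours(ov[i],cs,-1,(0,255,0),1)
    if n=="tray_center":
        for i,f,m in ms:
            c,_=cv2.findContours(m.astype(np.uint8),0,1); r=cv2.minAreaRect(max(c,key=cv2.contourArea)); print("tray",r,[np.round(at_z(f,*q,.03),4)[:2] for q in cv2.boxPoints(r)])
a=cv2.resize(ov[0][170:290,110:400],None,fx=2.7,fy=2.7); b=cv2.resize(ov[1][150:370,220:350],None,fx=2.7,fy=2.7)
cv2.imwrite("pics/o_top.png",a); cv2.imwrite("pics/o_side.png",b)
pad=np.zeros((600,800,3),np.uint8); pad[:a.shape[0]]=np.pad(a,((0,0),(0,800-a.shape[1]),(0,0)))[:, :800]; cv2.imwrite("pics/o1.png",pad[:330])
E
```

```text
stand (array([243., 168., 287., 207.]), 0.95)
stand (array([229., 207., 271., 256.]), 0.91)
stand 2 [0.6195 0.0016 0.0934] 0.097
stand 1 [0.6194 0.0019 0.0845] 0.117
stand 1 [0.6194 0.0011 0.0985] 0.074
holder (array([135., 208., 178., 242.]), 0.86)
holder (array([254., 316., 289., 362.]), 0.79)
holder 2 [0.5272 0.2935 0.3022] 0.401
holder 1 [0.5274 0.2934 0.3306] 0.401
holder 1 [0.5268 0.2932 0.2883] 0.396
pusher_grip (array([140., 212., 161., 229.]), 0.82)
pusher_grip (array([257., 312., 281., 342.]), 0.87)
pusher_grip 2 [0.5273 0.2943 0.0097] 0.102
pusher_grip 1 [0.5288 0.2946 0.0226] 0.081
pusher_grip 1 [0.5262 0.2948 0.0068] 0.106
board (array([340., 190., 388., 272.]), 0.95)
board (array([267., 160., 341., 192.]), 0.79)
board 2 [ 0.516  -0.2664  0.0063] 0.054
board 1 [ 0.5175 -0.2664  0.0041] 0.024
board 1 [ 0.5157 -0.2686  0.0066] 0.08
tray_center (array([255., 202., 279., 235.]), 0.86)
tray_center (array([267., 226., 296., 253.]), 0.83)
tray ((267.1768493652344, 217.59144592285156), (29.264358520507812, 23.411483764648438), 83.6598129272461) [array([0.5786, 0.0303]), array([ 0.5861, -0.0326]), array([ 0.5067, -0.0419]), array([0.4993, 0.0202])]
tray ((281.5, 238.0), (29.0, 24.0), 0.0) [array([0.5737, 0.0492]), array([ 0.5869, -0.0308]), array([ 0.509 , -0.0425]), array([0.4994, 0.0381])]
```

>>> {"api": "drive_tool", "payload": {"rows": [[[0.97,-0.93,0],0.205,1],[[0.97,-0.93,0],0.205,1],[[0.97,-0.93,0],0.205,1],[[0.97,-0.93,0],0.205,1],[[0.97,-0.93,0],0.205,1],[[0.97,-0.93,0],0.205,1],[[0.97,-0.93,0],0.205,1],[[0.97,-0.93,0],0.205,1],[[0.97,-0.93,0],0.205,1],[[0.97,-0.93,0],0.205,1]]}}

```text
t: 2.6
eef_pos: [0.4431, 0.3777, 0.2266]
ee_rot: [-1.571, 0.0, -3.048]
force: [-0.3, 0.1, 0.7]
width: 0.0879
```

>>> {"api": "drive_tool", "payload": {"rows": [[[0.14,-0.14,0],0,1],[[0.281,-0.277,0],0,1],[[0.281,-0.277,0],0,1],[[0.281,-0.277,0],0,1],[[0.281,-0.277,-0.1],0,1],[[0.281,-0.277,-0.2],0,1],[[0.281,-0.277,-0.3],0,1],[[0.281,-0.277,-0.4],0,1],[[0.281,-0.277,-0.46],0,1],[[0.281,-0.277,-0.46],0,1],[[0.281,-0.277,-0.46],0,1]]}}

```text
t: 3.7
eef_pos: [0.526, 0.2971, 0.089]
ee_rot: [-1.571, 0.0, -3.043]
force: [0.5, 0.8, 0.6]
width: 0.0878
```

>>> {"api": "drive_tool", "payload": {"newtons": 50, "rows": [[[0,0,0],0,0.6],[[0,0,0],0,0.4],[[0,0,0],0,0.2],[[0,0,0],0,0],[[0,0,0],0,0],[[0,0,0],0,0],[[0,0,0],0,0],[[0,0,0],0,0],[[0,0,0],0,0]]}}

```text
t: 4.6
eef_pos: [0.5265, 0.2957, 0.0885]
ee_rot: [-1.571, -0.0, -3.045]
force: [-0.3, -0.4, 0.7]
width: 0.0254
```

>>> {"api": "drive_tool", "payload": {"rows": [[[0,0,0.07],0,0],[[0,0,0.17],0,0],[[0,0,0.27],0,0],[[0,0,0.37],0,0],[[0,0,0.467],0,0],[[0,0,0.467],0,0],[[0.03,-0.1,0.467],0,0],[[0.06,-0.2,0.467],0,0],[[0.1,-0.32,0.467],0,0],[[0.13,-0.43,0.467],0,0],[[0.16,-0.54,0.467],0,0],[[0.19,-0.65,0.467],0,0]]}}

```text
t: 5.8
eef_pos: [0.5832, 0.0993, 0.2278]
ee_rot: [-1.571, -0.001, -3.045]
force: [0.2, 0.1, -0.2]
width: 0.0254
```

>>> {"api": "drive_tool", "payload": {"rows": [[[0.03,-0.1,0],0,0],[[0.07,-0.2,0],0,0],[[0.1,-0.28,0],0,0],[[0.119,-0.33,0],0,0],[[0.119,-0.33,0],0,0],[[0.119,-0.33,0],0,0],[[0.119,-0.33,0],0,0]]}}

```text
t: 6.5
eef_pos: [0.6189, 0.0026, 0.2284]
ee_rot: [-1.571, -0.0, -3.045]
force: [-0.2, -0.7, -1.0]
width: 0.0253
```

```bash
python3 - <<'E'
from h import *
s=get_state(); p=s["eef_pos"]; print(np.round(p,4),s["force"],s["width"])
out=[]
for n in("top","side"):
    f=grab_frame(n); im=f["img"].copy(); o=proj(f,[.6194,.0015,.12])
    x,y=int(o[0])-50,int(o[1])-60
    x,y=max(0,x),max(0,y); K=4; c=cv2.resize(im[y:y+120,x:x+100],None,fx=K,fy=K,interpolation=cv2.INTER_CUBIC)
    def circ(cx,cy,z,r,col):
        q=np.array([(proj(f,[cx+r*np.cos(a),cy+r*np.sin(a),z])-[x,y]+.5)*K for a in np.linspace(0,6.28,40)]).astype(int); cv2.polylines(c,[q],True,col,1)
    circ(.6194,.0015,.114,.021,(0,255,0)); circ(p[0],p[1],p[2]+.019-.102,.014,(255,0,255)); circ(p[0],p[1],p[2]+.019-.033,.025,(255,255,0))
    out.append(c)
cv2.imwrite("pics/ins.png",np.hstack(out))
E
```

```text
[0.6189 0.0026 0.2284] [-0.24619046 -0.68220931 -0.97902771] 0.02527410677063285
```

View pics/ins.png

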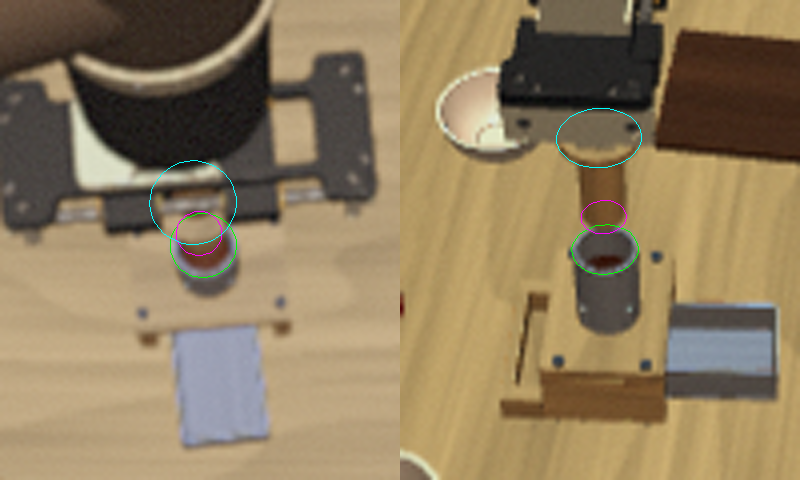

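>>> {"api": "drive_tool", "payload": {"rows": [[[0.0015,-0.004,-0.02],0,0],[[0.0015,-0.004,-0.05],0,0],[[0.0015,-0.004,-0.08],0,0],[[0.0015,-0.004,-0.1],0,0],[[0.0015,-0.004,-0.12],0,0],[[0.0015,-0.004,-0.135],0,0],[[0.0015,-0.004,-0.15],0,0],[[0.0015,-0.004,-0.15],0,0]]}}

```text
t: 7.4
eef_pos: [0.6193, 0.0005, 0.1829]
ee_rot: [-1.571, -0.001, -3.046]
force: [0.2, -0.4, -1.0]
width: 0.0252
```

>>> {"api": "drive_tool", "payload": {"rows": [[[0,0.002,-0.02],0,0],[[0,0.002,-0.04],0,0],[[0,0.002,-0.06],0,0],[[0,0.002,-0.08],0,0],[[0,0.002,-0.1],0,0],[[0,0.002,-0.12],0,0],[[0,0.002,-0.14],0,0],[[0,0.002,-0.15],0,0],[[0,0.002,-0.15],0,0],[[0,0.002,-0.15],0,0]]}}

```text
t: 8.4
eef_pos: [0.6192, 0.0012, 0.1381]
ee_rot: [-1.571, -0.001, -3.045]
force: [0.6, 0.3, -0.9]
width: 0.0251
```

>>> {"api": "drive_tool", "payload": {"rows": [[[0,0,-0.006],0,0],[[0,0,-0.012],0,0],[[0,0,-0.018],0,0],[[0,0,-0.022],0,0],[[0,0,-0.026],0,0],[[0,0,-0.026],0,0]]}}

```text
t: 9.0
eef_pos: [0.6195, 0.0011, 0.1307]
ee_rot: [-1.571, -0.0, -3.045]
force: [-0.3, 0.2, -1.3]
width: 0.0254
```

>>> {"api": "drive_tool", "payload": {"rows": [[[0,0,-0.004],0,0],[[0,0,-0.007],0,0],[[0,0,-0.01],0,0],[[0,0,-0.01],0,0]]}}

```text
t: 9.4
eef_pos: [0.6197, 0.0011, 0.1304]
ee_rot: [-1.57, 0.001, -3.045]
force: [-7.9, 1.7, 15.2]
width: 0.0255
```

>>> {"api": "drive_tool", "payload": {"rows": [[[0,0,0],0,0.4],[[0,0,0],0,1],[[0,0,0],0,1],[[0,0,0],0,1],[[0,0,0],0,1],[[0,0,0.05],0,1],[[0,0,0.15],0,1],[[0,0,0.25],0,1],[[0,0,0.33],0,1],[[-0.1,-0.01,0.33],0,1],[[-0.2,-0.02,0.33],0,1],[[-0.29,-0.033,0.33],0,1]]}}

```text
t: 10.6
eef_pos: [0.5314, -0.0089, 0.2267]
ee_rot: [-1.571, -0.0, -3.045]
force: [-0.4, 0.9, 0.4]
width: 0.0879
```

```bash
python3 - <<'E'
from h import *
s=get_state(); p=s["eef_pos"]; print(np.round(p,4),s["ee_rot"],s["force"],s["width"])
out=[]
for n in("top","side"):
    f=grab_frame(n); o=proj(f,[.58,.0,.08]); x,y=int(o[0])-50,int(o[1])-60; K=4
    c=cv2.resize(f["img"][y:y+120,x:x+100],None,fx=K,fy=K,interpolation=cv2.INTER_CUBIC); out.append(c)
    def circ(cx,cy,z,r,col):
        q=np.array([(proj(f,[cx+r*np.cos(a),cy+r*np.sin(a),z])-[x,y]+.5)*K for a in np.linspace(0,6.28,40)]).astype(int); cv2.polylines(c,[q],True,col,1)
    if n=="side": circ(.6194,.0015,.120,.025,(0,255,0));circ(.6194,.0015,.180,.013,(0,255,0))
    for r in regions_of(f,"tray_center")[:2]:
        cs,_=cv2.findContours(np.array(r["pixels"],np.uint8),0,1); b=cv2.minAreaRect(max(cs,key=cv2.contourArea)); print(n,r["confidence"],[np.round(at_z(f,*q,.03),4)[:2] for q in cv2.boxPoints(b)])
cv2.imwrite("pics/home.png",np.hstack(out))
E
```

```text
[ 0.5314 -0.0089  0.2267] [-1.57086509e+00 -2.52167410e-04 -3.04548748e+00] [-0.39257075  0.93723748  0.36921012] 0.08793511277295303
top 0.91 [array([0.5494, 0.0215]), array([ 0.5497, -0.0377]), array([ 0.5035, -0.0381]), array([0.5032, 0.0207])]
top 0.4 [array([ 0.6198, -0.1976]), array([ 0.624 , -0.3317]), array([ 0.4046, -0.3292]), array([ 0.4005, -0.1995])]
side 0.81 [array([ 0.5863, -0.0273]), array([ 0.5085, -0.039 ]), array([0.4994, 0.0381]), array([0.5737, 0.0492])]
```

View pics/home.png

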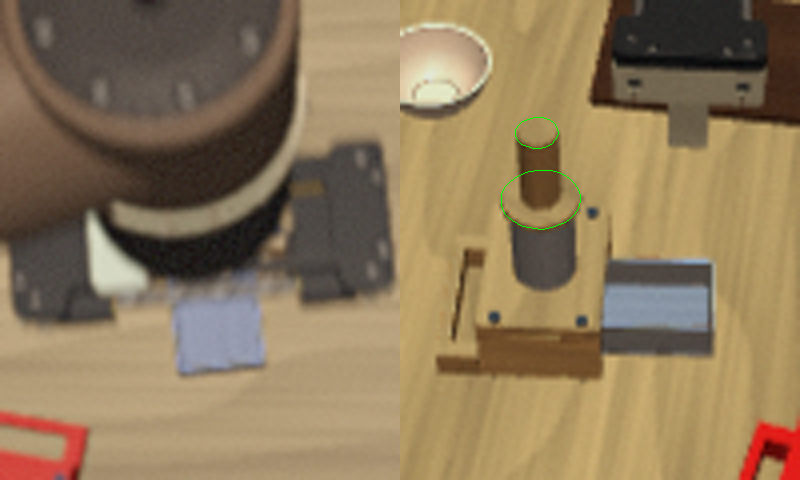

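>>> {"api": "drive_tool", "payload": {"rows": [[[0,0,-0.15],0,1],[[0,0,-0.3],0,1],[[0,0,-0.45],0,1],[[0,0,-0.58],0,1],[[0,0,-0.67],0,1],[[0,0,-0.71],0,1],[[0,0,-0.73],0,1],[[0,0,-0.73],0,1],[[0,0,-0.73],0,1]]}}

```text
t: 11.7
eef_pos: [0.5337, -0.0085, 0.009]
ee_rot: [-1.571, 0.002, -3.045]
force: [-0.0, -0.4, -0.1]
width: 0.0879
```

>>> {"api": "drive_tool", "payload": {"newtons": 20, "rows": [[[0,0,0],0,0.8],[[0,0,0],0,0.7],[[0,0,0],0,0.6],[[0,0,0],0,0.5],[[0,0,0],0,0.5],[[0,0,0],0,0.5]]}}

```text
t: 12.3
eef_pos: [0.5328, -0.0086, 0.0083]
ee_rot: [-1.571, 0.001, -3.045]
force: [-1.4, 1.5, 6.0]
width: 0.0602
```

>>> {"api": "drive_tool", "payload": {"rows": [[[-0.015,-0.0014,0],0,0.5],[[-0.045,-0.0043,0],0,0.5],[[-0.08,-0.0076,0],0,0.5],[[-0.12,-0.0114,0],0,0.5],[[-0.16,-0.0152,0],0,0.5],[[-0.2,-0.019,0],0,0.5],[[-0.24,-0.0228,0],0,0.5],[[-0.28,-0.0266,0],0,0.5],[[-0.315,-0.03,0],0,0.5],[[-0.34,-0.0325,0],0,0.5],[[-0.36,-0.0345,0],0,0.5],[[-0.365,-0.035,0],0,0.5]]}}

```text
t: 13.5
eef_pos: [0.4222, -0.0193, 0.0082]
ee_rot: [-1.571, 0.001, -3.045]
force: [3.9, -0.0, 4.7]
width: 0.0603
```

```bash
python3 - <<'E'
from h import *
s=get_state(); p=s["eef_pos"]; print(np.round(p,4),s["ee_rot"],s["force"],s["width"])
f=grab_frame("side"); o=proj(f,[.5,.0,.03]); x,y=int(o[0])-75,int(o[1])-60; K=5
for r in regions_of(f,"tray_center")[:2]:
    cs,_=cv2.findContours(np.array(r["pixels"],np.uint8),0,1); b=cv2.minAreaRect(max(cs,key=cv2.contourArea)); print(r["confidence"],r["box"],[np.round(at_z(f,*q,.03),4)[:2] for q in cv2.boxPoints(b)])
cv2.imwrite("pics/out.png",cv2.resize(f["img"][y:y+120,x:x+150],None,fx=K,fy=K,interpolation=cv2.INTER_CUBIC)); print(x,y)
E
```

```text
[ 0.4222 -0.0193  0.0082] [-1.57113180e+00  1.11271037e-03 -3.04501125e+00] [ 3.94245629 -0.0074683   4.74570092] 0.060255774064290765
0.91 [281.4, 229.1, 318.4, 254.1] [array([0.5395, 0.049 ]), array([ 0.5487, -0.0343]), array([ 0.4517, -0.0438]), array([0.4471, 0.0399])]
0.65 [178.1, 264.0, 210.7, 305.1] [array([0.7898, 0.1235]), array([0.7071, 0.1108]), array([0.6782, 0.2248]), array([0.7551, 0.2368])]
222 178
```

View pics/out.png

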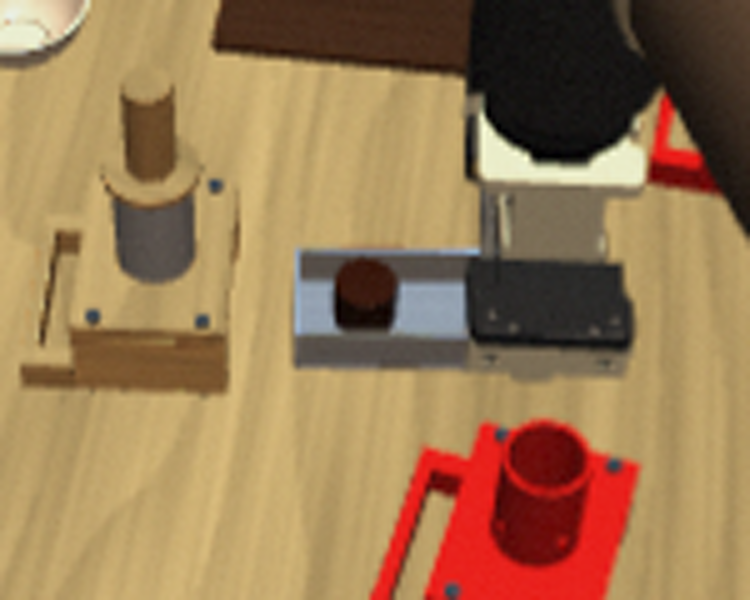

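>>> {"api": "drive_tool", "payload": {"rows": [[[0,0,0],0,0.8],[[0,0,0],0,1],[[0,0,0],0,1],[[0,0,0],0,1],[[0.04,0.004,0],0,1],[[0.09,0.0085,0],0,1],[[0.14,0.0133,0],0,1],[[0.163,0.0155,0],0,1],[[0.163,0.0155,-0.007],0,1],[[0.163,0.0155,-0.007],0,1]]}}

```text
t: 14.6
eef_pos: [0.4712, -0.0149, 0.0052]
ee_rot: [-1.571, -0.001, -3.046]
force: [0.2, 0.7, -0.4]
width: 0.0872
```

>>> {"api": "drive_tool", "payload": {"newtons": 40, "rows": [[[0,0,0],0,0.8],[[0,0,0],0,0.7],[[0,0,0],0,0.6],[[0,0,0],0,0.5],[[0,0,0],0,0.5],[[0,0,0],0,0.5],[[0,0,0],0,0.5]]}}

```text
t: 15.3
eef_pos: [0.472, -0.0145, 0.0059]
ee_rot: [-1.571, 0.0, -3.045]
force: [-1.7, 1.9, 3.8]
width: 0.0601
```

>>> {"api": "drive_tool", "payload": {"rows": [[[0,0,0.01],0,0.5],[[0,0,0.04],0,0.5],[[0,0,0.08],0,0.5],[[0,0,0.12],0,0.5],[[0,0,0.15],0,0.5],[[0,0,0.165],0,0.5],[[0,0,0.165],0,0.5],[[0.003,-0.015,0.165],0,0.5],[[0.009,-0.045,0.165],0,0.5],[[0.018,-0.09,0.165],-0.01,0.5],[[0.028,-0.14,0.165],-0.02,0.5],[[0.038,-0.19,0.165],-0.03,0.5]]}}

```text
t: 16.5
eef_pos: [0.4831, -0.0728, 0.0547]
ee_rot: [-1.571, -0.001, -3.093]
force: [0.7, -0.3, -0.8]
width: 0.0599
```

>>> {"api": "drive_tool", "payload": {"rows": [[[0.01,-0.05,0],-0.005,0.5],[[0.02,-0.1,0],-0.01,0.5],[[0.03,-0.15,0],-0.015,0.5],[[0.04,-0.2,0],-0.02,0.5],[[0.05,-0.25,0],-0.024,0.5],[[0.06,-0.3,0],-0.028,0.5],[[0.07,-0.35,0],-0.028,0.5],[[0.08,-0.4,0],-0.028,0.5],[[0.09,-0.45,0],-0.028,0.5],[[0.1,-0.5,0],-0.028,0.5],[[0.108,-0.54,0],-0.028,0.5],[[0.114,-0.57,0],-0.028,0.5]]}}

```text
t: 17.7
eef_pos: [0.5177, -0.2438, 0.0551]
ee_rot: [-1.571, -0.0, -3.137]
force: [0.1, 0.3, -2.3]
width: 0.0597
```

>>> {"api": "drive_tool", "payload": {"rows": [[[0.004,-0.03,0],0,0.5],[[0.008,-0.055,0],0,0.5],[[0.011,-0.075,0],0,0.5],[[0.011,-0.08,0],0,0.5],[[0.011,-0.08,0],0,0.5],[[0.011,-0.08,0],0,0.5]]}}

```text
t: 18.3
eef_pos: [0.5208, -0.2664, 0.0553]
ee_rot: [-1.571, -0.0, -3.136]
force: [-0.1, -0.7, -2.0]
width: 0.0602
```

```bash
python3 - <<'E'
from h import *
s=get_state(); p=s["eef_pos"]; print(np.round(p,4),s["ee_rot"],s["force"],s["width"])
f=grab_frame("side"); o=proj(f,[.516,-.266,.03]); x,y=int(o[0])-75,int(o[1])-60; K=4
cv2.imwrite("pics/brd.png",cv2.resize(f["img"][y:y+120,x:x+150],None,fx=K,fy=K,interpolation=cv2.INTER_CUBIC)); print(x,y)
E
```

```text
[ 0.5208 -0.2664  0.0553] [-1.57088270e+00 -7.41438030e-05 -3.13631038e+00] [-0.08221339 -0.68308233 -1.98687648] 0.0601554401325987
227 110
```

View pics/brd.png

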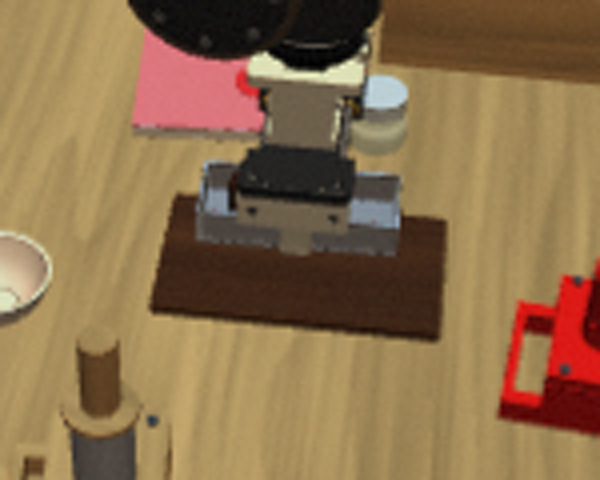

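>>> {"api": "drive_tool", "payload": {"rows": [[[0,0,-0.03],0,0.5],[[0,0,-0.06],0,0.5],[[0,0,-0.085],0,0.5],[[0,0,-0.105],0,0.5],[[0,0,-0.115],0,0.5],[[0,0,-0.12],0,0.5],[[0,0,-0.124],0,0.5],[[0,0,-0.126],0,0.5],[[0,0,-0.126],0,0.5]]}}

```text
t: 19.25
eef_pos: [0.5211, -0.2667, 0.0179]
ee_rot: [-1.571, 0.001, -3.136]
force: [-1.7, 0.5, 1.8]
width: 0.0598
```

>>> {"api": "drive_tool", "payload": {"rows": [[[0,0,0],0,0.75],[[0,0,0],0,0.9],[[0,0,0],0,1],[[0,0,0],0,1],[[0,0,0.05],0,1],[[0,0,0.15],0,1],[[0,0,0.3],0,1],[[0,0,0.45],0,1],[[0,0,0.6],0,1],[[0,0,0.7],0,1],[[0,0,0.7],0,1]]}}

```text
t: 20.35
eef_pos: [0.5233, -0.2675, 0.233]
ee_rot: [-1.568, 0.009, -3.136]
force: [0.2, 0.3, -0.7]
width: 0.0875
```

>>> {"api": "drive_tool", "payload": {"rows": [[[-0.1,-0.1,0],0,1],[[-0.2,-0.25,0],0,1],[[-0.25,-0.4,0],0,1],[[-0.3,-0.55,0],0,1],[[-0.3,-0.7,0],0,1],[[-0.3,-0.8,0],0,1],[[-0.3,-0.8,0],0,1],[[-0.3,-0.8,0],0,1]]}}

```text
t: 21.15
eef_pos: [0.4302, -0.5068, 0.2259]
ee_rot: [-1.572, -0.002, -3.138]
force: [-0.4, 0.2, -0.7]
width: 0.0877
```

```bash
python3 - <<'E'
from fit import *
s=get_state(); print(np.round(s["eef_pos"],4),s["force"],s["t"])
M["tray_center"]=[box(-75,75,-30,30,12,42)]
F=[grab_frame(n) for n in("top","side")]; out=[]
R=[]
for f in F:
    rs=regions_of(f,"tray_center"); c=proj(f,[.517,-.2665,.027]); print([(r["box"],round(r["confidence"],2)) for r in rs][:3])
    rs=[r for r in rs if np.hypot((r["box"][0]+r["box"][2])/2-c[0],(r["box"][1]+r["box"][3])/2-c[1])<15]
    if rs: R.append((f,np.array(rs[0]["pixels"],float)))
if R: print(fit([r[0] for r in R],[r[1] for r in R],"tray_center",[.517,-.2665,0]))
a=F[0]["img"][170:290,200:400]; b=F[1]["img"][140:260,225:425]
cv2.imwrite("pics/fin.png",cv2.resize(np.vstack([a,b]),None,fx=2.5,fy=2.5,interpolation=cv2.INTER_CUBIC))
E
```

```text
[ 0.4302 -0.5068  0.2259] [-0.43949445  0.20882417 -0.74430734] 21.15
[([352.9, 196.8, 378.8, 255.5], 0.65), ([134.5, 138.2, 167.3, 172.1], 0.28)]
[([279.0, 157.9, 324.9, 185.4], 0.65)]
(array([ 0.52077171, -0.26745106,  0.03628897]), np.float64(0.14901185293457309))
```

View pics/fin.png

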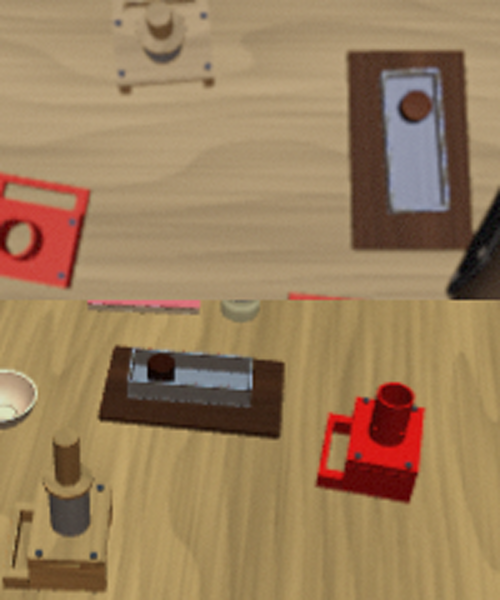

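```bash
python3 -c "
from station import *
print(job_done())"
```

```text
the job is handed in; nothing more can be done
None
```

The job is done and handed in at about 21 s of the allowed 67 s.

- **Pusher:** I pressed it into the sleeve until the collar met the rim, with about 15 N at contact. The pictures after that show it sitting fully home.
- **Chocolate and tray:** The chocolate dropped upright into the tray. I slid the tray out along the stand's open front, gripped it again at its middle, and carried it level to the board.
- **Final check:** The last top and side pictures show the tray flat on the board, lengthwise, with the chocolate standing in it. The arm is clear of everything.
- **Placing is slightly off:** The fit of the last pictures puts the tray about 4 mm along and 1 mm across from the board's centre, and turned about 0.03 rad (1.7°). It was a loose fit (about 15% mask mismatch), and by the measured gripper pose the tray should be within 1 mm and parallel. I left it rather than risk nudging it.
- **Other things:** I never reached for or noticed touching the other things on the counter, but I did not re-measure their positions at the end.

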